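# Hook a test clip on a used alternator's thin stud

## Robot

A 6-joint arm with a two-finger parallel gripper is mounted at the origin on the work surface. World frame = base frame: x ahead of the robot, y to its left, z up, the work surface at z = 0. Lengths are in m, angles in rad, forces in N, time in s.
With the tool pointing down it reaches from about 0.35 to 0.85 m from the base axis. Payload 8.1 kg.
Tool frame: the origin (TCP) lies at the very end of the fingers, on their centre line; the grasp point (between the pads) lies 19 mm behind it (manip.hold_point_z is the distance from the TCP to the grasp point, in m); z points along the fingers, y is the direction in which the jaws open and shut (so a half turn about z gives the same grasp; the last joint's range is limited). The gripper opens to 93 mm and grips with 3 to 60 N. Pads are 15 mm wide; open, the fingers measure 128 mm over their backs; the gripper's body (75 mm by 188 mm) begins 65 mm behind the grasp point.
Start: joints at [1.183, 0.13, 1.488, -0, 1.523, -0.085], TCP at [0.179, 0.573, 0.219] pointing down, gripper open.
Joint ranges: [-2.96, 2.96], [-0.89, 2.26], [0.02, 2.5], [-1.34, 4.48], [0, 2.73], [-2.66, 2.66]. Speed limits (rad/s): [2.39, 2.39, 2.79, 3.14, 3.14, 3.14].

## Interface

Orientations are given as a unit quaternion [x, y, z, w].
In Python, from rig import manip gives the robot as it stands.
- The arm moves only by the tool play_rows, never from a script. Its argument "steps" is a list of rows, each a list of 4 numbers: the shift along the tool's x, y, z in m, then the turn about the tool's z in degrees. A call has 1 to 20 rows; each row is the pose to reach, as a shift and turn from the pose commanded when the call began, along the tool's axes at that moment; what a row does not reach only later rows make up. A row lasts 1/12 s, in which the tool goes at most 41.7 mm and 7.16 degrees, less where a joint would pass 70% of its speed; a pose out of reach is approached as far as the arm can. A call with a gripper value outside its range is refused whole. "hand" is the finger opening in m, from 0 to 0.093, set as the call begins (left out, the last holds). The fingers move at their own pace and stop on an object; "squeeze" is the grip in N (left out, the last holds). Time passes only in rows, so rows that repeat a pose let the fingers close. It gives the time, the measured TCP pose, the force and the opening at its end, in the units of the state.
- manip.observe(): the state, without advancing time (a new reading comes with each control period).
- manip.camera(name): name is "scene" or "top"; returns a dict with "image" (400x640x3 uint8, blue, green, red), "camera_matrix" (3x3 intrinsics, pixels), "origin" and "orientation" of the camera in the world. Camera axes: x right, y down, z forward; pixel columns grow to the right and rows downward; lengths in m; the calibration is good to about 2 mm. A picture is of the moment at which its call begins. There is no depth.
- manip.hand_in(): hands the job in, once; it reports no verdict.
The state is a dict: "t": time; "joint_positions": joint angles; "qd": joint speeds; "effort": joint torques, N m; "tool_pos": TCP position; "ee_rot": TCP orientation; "ft_force": force on the tool from outside, world axes, zero at the start; "ft_torque": the same for the moment, N m; "gripper_width": finger opening in m.
Only numpy, scipy, OpenCV 4.12 (cv2) and the standard library are available. Lean on these libraries where they do the work, as an engineer would, in place of code of your own. Each camera call takes 0.05 s, during which the arm holds its last target.

## Task

This used alternator is going on test: take the spring-hook test clip out of its rest, squeeze its two paddles together so that the hook stands out, hook it round the thin stud on top of the alternator, and let go so that the clip stays hanging on that stud by its own spring. The stud has settled off-centre in its perished grommet and its insulation is brittle, so feel for it lightly with the open hook and do not push hard on it; leave the other things on the bench alone.

Things in the scene. Friction and masses are not known exactly. Their poses are not given: they have to be found in the camera images.
- clip_grip (a point): where to squeeze the spring-hook test clip: midway between the outer faces of its two black upright paddles, 28 mm above its slim barrel's axis. x points along the barrel to the hook, y left, z up. Paddles are 30 mm wide, from 12 mm below to 30 mm above the axis; outer faces 22.5 mm apart, 14 mm fully squeezed. The 10 mm square barrel runs forward from the front paddle, so keep fingertips over 5 mm above the axis.
- clip_head (a point): centre of the end face of the clip's head (16 wide, 12 high), on the barrel axis, 80 mm ahead of the front paddle's front face; axes as clip_grip. The steel hook before it: a shank on the right (inner face at y -3 mm), a cross-bar 3.5 mm thick over the head's full 16 mm width, and at its left end a 3 mm wide lip turned back 2.5 mm. It is open to the left and 7 mm high.
- plunger (a joint): how far the rear paddle, with the hook, is pressed in (m): 0 = shut, lip on the head; 0.0085 = fully pressed, then 8.5 mm are free between lip and head and the bar's front is 14.5 mm ahead of the head. Its spring pushes with 6.6 N shut to 9.2 N fully pressed. Shut round the stud it reads about 0.003.
- clip: the clip itself, about 47 g, 108 mm long: origin on the barrel axis, 30 mm behind the head's end face; x to the hook, y left, z up. It lies level in its rest.
- grommet_mid (a point): over the middle of the thin stud's round rubber grommet (34 mm across) on the alternator's top, at half the stud's height. x points level to the alternator's middle; the side towards -x is free. The stud is steel, upright, 6 mm thick, up to 28 mm above the cover (this point: 15 mm above), fixed, its axis off this point by up to 8 mm along x and 6 mm along y.
- alternator: used alternator, fixed, rear end up on a wooden block 140 mm square; origin on the bench under its middle, axes as grommet_mid. 128 mm across, ears 97 mm out at each side (y); black rear cover on top, 104 mm across, 132 mm above the bench. The thin stud's grommet is 34 mm from the middle towards -x. Also on the cover: a thick copper stud (9 mm, hex nut) 40 mm out at +y and a plug socket at -y.
- rest: plywood rest of the clip, fixed, 120 x 60 mm, origin under its middle: two notched uprights, 41 mm behind and 3 mm ahead of the middle, in which the barrel lies, axis 46 mm above the bench. Their cheeks end 3 mm above the axis; lift the clip straight up.
- wrench: loose spanner 170 mm long, lying on the bench; leave it alone
- pulley: loose belt pulley, 58 mm across and 26 mm high; leave it alone
- regulator: loose voltage regulator, 50 x 32 mm black block, 28 mm high; leave it alone
There are look-alikes about, which are no part of the job. Leave any blue, purple or yellow look-alike of the clip alone.

How it is judged:
On the way:
1. the clip is held above its rest with the plunger pressed, hook out (value of joint plunger above 0.006 m and height (world z) of clip_head above 0.09 m), for 0.2 s.
At the end, for the whole second after the job is handed in: the clip hangs still (under 0.02 m/s) on the thin stud: its hook has sprung shut round it (plunger at 2 to 5 mm, neither empty nor caught on the lip), its head is within 20 mm of the grommet's middle as seen from above, and it grips the stud (over 2 N) (value of joint plunger between 0.002 and 0.005 m and horizontal distance between clip_head and grommet_mid below 0.02 m and contact force between clip and alternator above 2 N and linear speed of clip below 0.02 m/s); the robot touches nothing.
It fails at once if while the hook is out, before it shuts on the stud, the clip presses on the alternator with more than 8 N (contact force between clip and alternator above 8 N and value of joint plunger above 0.0065 m).
It fails at once if the clip presses on the alternator with more than 25 N (the shut clip's own grip, hook and head together, is 15 N of it) (contact force between clip and alternator above 25 N).
It fails at once if a spanner, pulley or regulator on the bench is moved by more than 20 mm (distance of any of wrench, pulley, regulator from where it was at the start of the episode above 0.02 m).
It also fails if it takes over 54 s, if anything falls off the work surface, if the arm or the gripper's body presses on something with over 40 N, if the wrist force passes 120 N, or if a joint passes its speed limit or range.

## Working session

There is one attempt and no reset: what is moved stays moved. The work goes in short steps, Python scripts to look and compute and a tool call to move; the robot and the scene stay as the last step left them, time stands still between calls to the robot, and variables do not carry over. Pictures are saved under pics/ and viewed, and the job is handed in when it is done.

Besides the shell and the picture viewer there is one more tool, called after "Emit:" in YAML: its name, and indented under it one key for each argument. play_rows: Moves the arm, as the interface text tells. Its arguments: {"type":"object","properties":{"steps":{"type":"array"},"hand":{"type":"number"},"squeeze":{"type":"number"}},"required":["steps"]}

```bash
mkdir -p pics
cat > h.py <<'E'
import numpy as np, cv2, json
from scipy.spatial.transform import Rotation as R
from rig import manip
def shot(n,tag):
    c=manip.camera(n); cv2.imwrite(f'pics/{tag}.png',c['image'])
    np.savez(f'pics/{tag}.npz',img=c['image'],K=np.array(c['camera_matrix']),o=np.array(c['origin']),q=np.array(c['orientation']));return c
def load(tag): return np.load(f'pics/{tag}.npz')
def Rm(q):
    q=np.array(q,float)
    return q if q.shape==(3,3) else R.from_quat(q).as_matrix()
def ray(tag,u,v):
    d=load(tag); r=Rm(d['q'])@np.linalg.inv(d['K'])@np.array([u,v,1.]); return d['o'],r/np.linalg.norm(r)
def atz(tag,u,v,z):
    o,r=ray(tag,u,v); return o+r*(z-o[2])/r[2]
def tri(a,ua,va,b,ub,vb):
    o1,r1=ray(a,ua,va);o2,r2=ray(b,ub,vb)
    A=np.stack([r1,-r2],1);s=np.linalg.lstsq(A,o2-o1,rcond=None)[0]
    p,q=o1+r1*s[0],o2+r2*s[1];return (p+q)/2,np.linalg.norm(p-q)
def proj(tag,p):
    d=load(tag);x=d['K']@(Rm(d['q']).T@(np.array(p)-d['o']));return x[:2]/x[2]
def crop(tag,u0,v0,u1,v1,k,out):
    im=load(tag)['img'][v0:v1,u0:u1];cv2.imwrite(f'pics/{out}.png',cv2.resize(im,None,fx=k,fy=k,interpolation=cv2.INTER_CUBIC))
E
python3 - <<'E'
from h import *
for n in('scene','top'):
    c=shot(n,n+'0');print(n,c['origin'],c['orientation'],c['camera_matrix'])
print(manip.observe())
E
```

```text
scene [1.19908631 0.34754936 0.6015302 ] [ 0.42117146  0.77825751 -0.40529942 -0.22948252] [[366.82638257   0.         322.61109907]
 [  0.         366.82638257 200.68513384]
 [  0.           0.           1.        ]]
top [ 0.46703217 -0.02761659  1.02249215] [ 0.71661564 -0.69479825  0.0466603  -0.03924568] [[389.77485473   0.         321.70974563]
 [  0.         389.77485473 200.55784077]
 [  0.           0.           1.        ]]
{'t': 0.1, 'joint_positions': array([ 1.18259479e+00,  1.31083689e-01,  1.48914786e+00,  6.78287524e-06,
        1.52298518e+00, -8.53693975e-02]), 'qd': array([ 0.00144617, -0.00112303, -0.00226873, -0.00113479, -0.00217584,
        0.00077775]), 'effort': array([ 1.01004094e-03, -5.61339533e+01, -4.93095303e+01,  7.69551401e-02,
        2.90439703e-02, -1.77865837e-05]), 'tool_pos': array([0.17870432, 0.57224774, 0.21770587]), 'ee_rot': array([ 1.50838265e-01,  9.88558121e-01, -7.88582959e-04, -1.93779454e-04]), 'ft_force': array([0.15987187, 0.33172548, 0.09488621]), 'ft_torque': array([ 0.09078572, -0.01299875, -0.04961948]), 'gripper_width': 0.09290800707402741}
```

View pics/scene0.png

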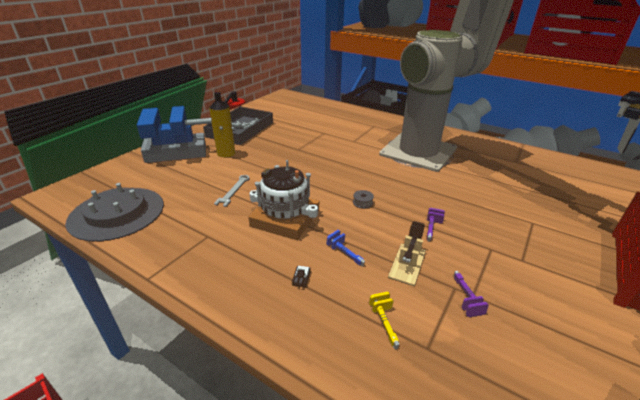

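View pics/top0.png

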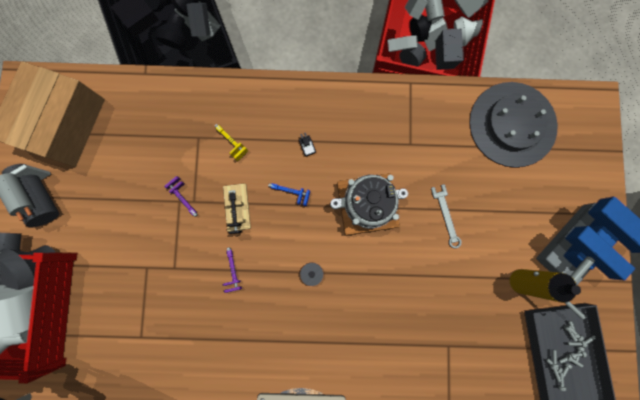

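Run:
```python
from h import *
crop('top0',210,175,270,245,9,'c1')
crop('top0',325,165,415,240,8,'c2')
crop('scene0',375,210,445,290,7,'c3')
crop('scene0',235,150,335,240,7,'c4')
```

```text
(no output)
```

View pics/c1.png

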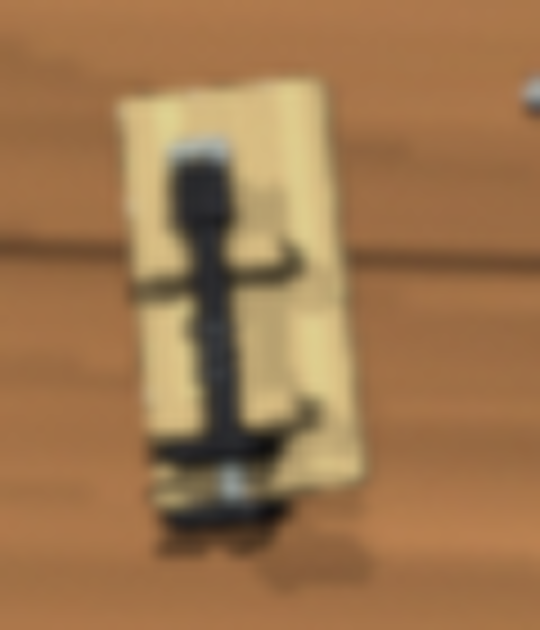

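View pics/c2.png

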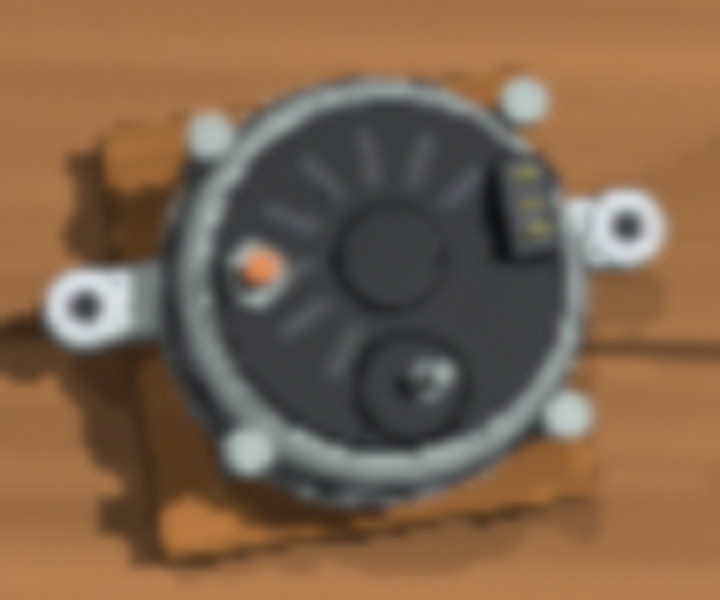

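View pics/c3.png

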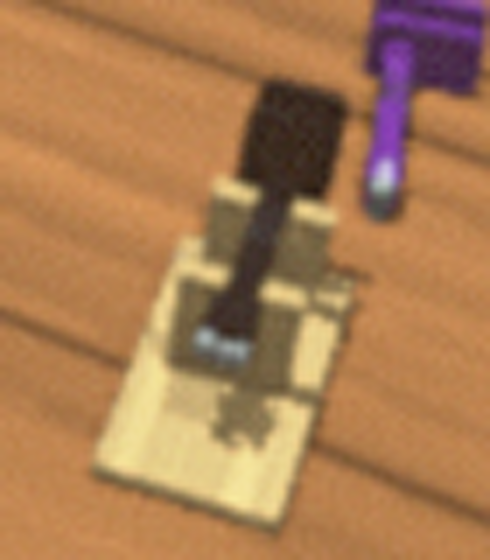

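View pics/c4.png

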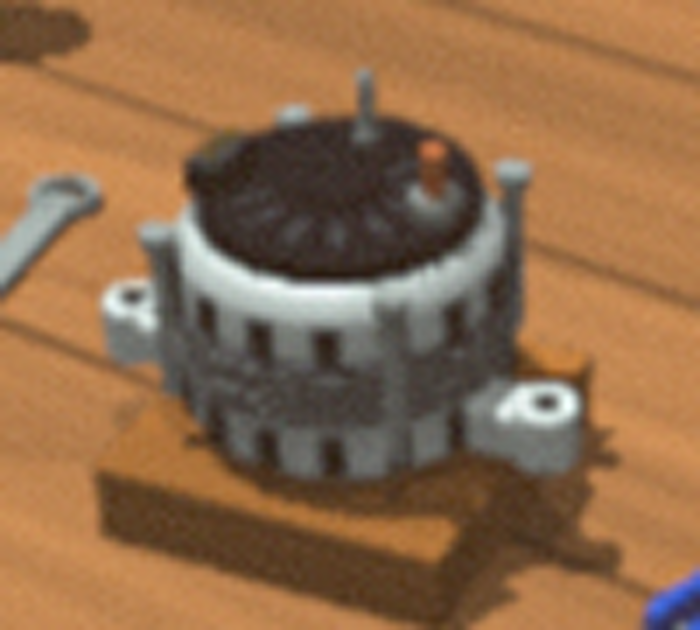

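Run:
```python
from h import *
np.set_printoptions(precision=4,suppress=True)
def t1(x,y,z):return atz('top0',210+x/9,175+y/9,z)
def t2(x,y,z):return atz('top0',325+x/8,165+y/8,z)
print('nadir px',proj('top0',load('top0')['o']-[0,0,.9]))
print('rest corners',[t1(*p,0.006) for p in((120,98),(325,80),(365,480),(152,505))])
print('head top front L,R',t1(175,160,.052),t1(229,157,.052))
print('hook front',t1(198,143,.05))
print('front paddle L R',t1(150,450,.076),t1(288,440,.076),'rear L R',t1(165,518,.076),t1(288,510,.076))
print('copper',t2(262,268,.15),'grommet',t2(412,385,.134),'mid cover',t2(390,258,.132))
print('ears',t2(85,306,.06),t2(628,227,.06))
S,_=tri('scene0',287,160.7,'top0',325+440/8,165+375/8);print('stud top tri',S,_)
print('stud top',t2(440,375,.160),'stud bot',t2(405,382,.132))
print('scene stud base', atz('scene0',287.1,169.8,.134),'top',atz('scene0',287,160.5,.16))
```

```text
nadir px [316.8642 248.1081]
rest corners [array([0.622 , 0.2235, 0.006 ]), array([0.6293, 0.164 , 0.006 ]), array([0.5128, 0.1462, 0.006 ]), array([0.5037, 0.2071, 0.006 ])]
head top front L,R [0.5981 0.1958 0.052 ] [0.5994 0.1809 0.052 ]
hook front [0.6033 0.1901 0.05  ]
front paddle L R [0.5159 0.1924 0.076 ] [0.5198 0.1555 0.076 ] rear L R [0.4979 0.1873 0.076 ] [0.501  0.1545 0.076 ]
copper [ 0.581  -0.1164  0.15  ] grommet [ 0.5507 -0.1617  0.134 ] mid cover [ 0.5874 -0.1551  0.132 ]
ears [ 0.5791 -0.0707  0.06  ] [ 0.6093 -0.2398  0.06  ]
stud top tri [ 0.5517 -0.1661  0.158 ] 0.000682072611107809
stud top [ 0.5513 -0.1655  0.16  ] stud bot [ 0.5517 -0.16    0.132 ]
scene stud base [ 0.5555 -0.1645  0.134 ] top [ 0.5539 -0.1648  0.16  ]
```

```bash
cat >> h.py <<'E'
np.set_printoptions(precision=4,suppress=True)
def delta(target,yaw_deg):
    """shift in current tool axes + turn so that tool y heads to yaw_deg"""
    s=manip.observe();T=R.from_quat(s['ee_rot']).as_matrix()
    d=T.T@(np.array(target)-s['tool_pos']);h=np.degrees(np.arctan2(T[1,1],T[0,1]))
    turn=-((yaw_deg-h+180)%360-180)
    print('tcp',s['tool_pos'],'head y',round(h,2),'tilt',T[2],'d',d,'turn',round(turn,2))
E
python3 - <<'E'
from h import *
delta([.5086,.174,.14],8.3)
E
```

```text
tcp [0.1787 0.5722 0.2177] head y 72.65 tilt [ 0.0001 -0.0016 -1.    ] d [-0.4337 -0.2816  0.0781] turn 64.35
```

Emit:
play_rows:
  steps:
    - [-0.03,-0.02,0.006,4.5]
    - [-0.06,-0.039,0.011,9]
    - [-0.09,-0.058,0.017,13.5]
    - [-0.12,-0.078,0.022,18]
    - [-0.15,-0.097,0.028,22.5]
    - [-0.18,-0.117,0.033,27]
    - [-0.21,-0.136,0.038,31.5]
    - [-0.24,-0.156,0.044,36]
    - [-0.27,-0.175,0.049,40.5]
    - [-0.3,-0.195,0.054,45]
    - [-0.33,-0.214,0.06,49.5]
    - [-0.36,-0.234,0.065,54]
    - [-0.39,-0.253,0.07,58.5]
    - [-0.42,-0.272,0.076,62]
    - [-0.434,-0.282,0.078,64.3]
    - [-0.434,-0.282,0.078,64.3]
    - [-0.434,-0.282,0.078,64.3]
    - [-0.434,-0.282,0.078,64.3]
  hand: 0.05

```text
t: 1.6
tool_pos: [0.5084, 0.1746, 0.1404]
ee_rot: [0.653, 0.757, -0.0, -0.0]
ft_force: [-0.5, 0.2, 0.6]
gripper_width: 0.0501
```

Run:
```python
from h import *
delta([.5086,.174,.055],8.3)
shot('scene','scene1');crop('scene1',340,150,480,290,5,'c5');shot('top','top1');crop('top1',190,160,290,260,6,'c6')
```

```text
tcp [0.5084 0.1746 0.1404] head y 8.41 tilt [ 0.0004 -0.0009 -1.    ] d [-0.0007  0.0001  0.0854] turn 0.11
```

View pics/c5.png

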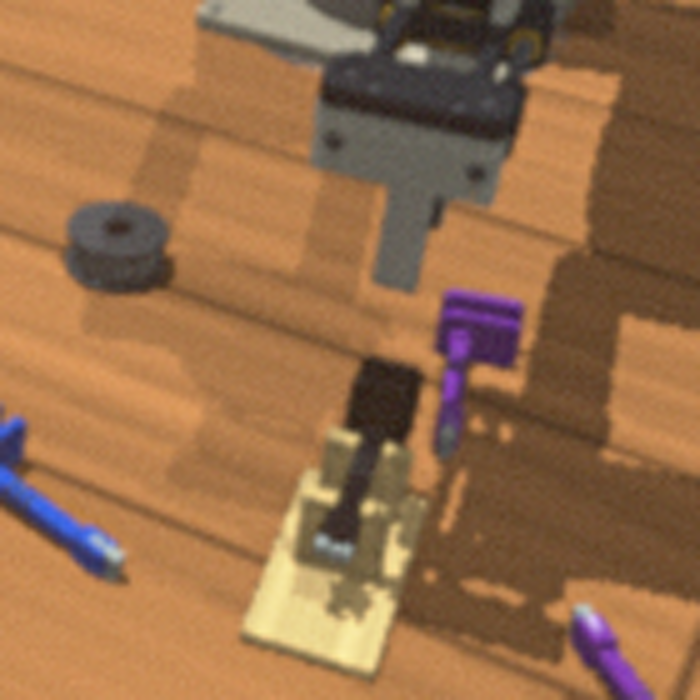

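View pics/c6.png

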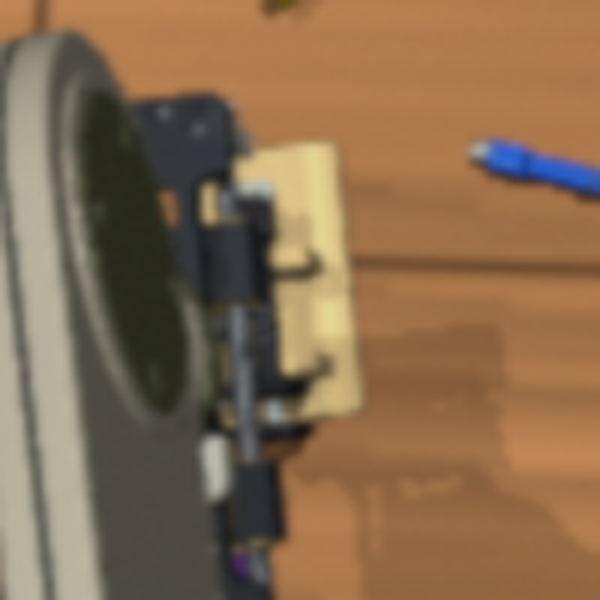

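Run:
```python
from h import *
u=np.array([.9895,.1444,0]);l=np.array([-.1444,.9895,0])
g=np.array([.5086,.174,.046])
for s in(15,-15):
  for z in(-.012,.03): print(s,z,(proj('scene0',g+u*.0112+l*s/1000+[0,0,z])-[375,210])*7)
print((proj('scene0',g+u*.0912)-[375,210])*7,(proj('top0',g+u*.0912+[0,0,.006])-[210,175])*9)
```

```text
15 -0.012 [305.6782 225.1977]
15 0.03 [326.6794 127.8831]
-15 -0.012 [217.96   200.3044]
-15 0.03 [236.2687 103.4328]
[209.1999 334.6938] [206.2264 158.2003]
```

Run:
```python
from h import *
u=np.array([.9895,.1444,0]);l=np.array([-.1444,.9895,0])
def draw(tag,g,box,k,out):
    u0,v0,u1,v1=box
    im=cv2.resize(load(tag)['img'][v0:v1,u0:u1],None,fx=k,fy=k,interpolation=cv2.INTER_CUBIC)
    def P(x,y,z): 
        p=(proj(tag,g+u*x+l*y+[0,0,z])-[u0,v0]+.5)*k; return tuple(int(a) for a in p)
    for x in(.01125,-.01125):
        cv2.polylines(im,[np.array([P(x,a,b) for a,b in((.015,-.012),(-.015,-.012),(-.015,.03),(.015,.03))])],True,(0,255,0),1)
    h=.09125
    cv2.polylines(im,[np.array([P(h,a,b) for a,b in((.008,-.006),(-.008,-.006),(-.008,.006),(.008,.006))])],True,(0,255,255),1)
    return im
g=np.array([.5086,.174,.046])
a=draw('scene0',g,(375,210,445,290),6,'');b=draw('top0',g,(205,175,275,255),6,'')
g=np.array([.507,.1765,.046])
c=draw('scene0',g,(375,210,445,290),6,'');d=draw('top0',g,(205,175,275,255),6,'')
im=np.vstack([np.hstack([a,b]),np.hstack([c,d])]);cv2.imwrite('pics/ov.png',cv2.resize(im,None,fx=.62,fy=.62,interpolation=cv2.INTER_AREA))
```

```text
(no output)
```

View pics/ov.png

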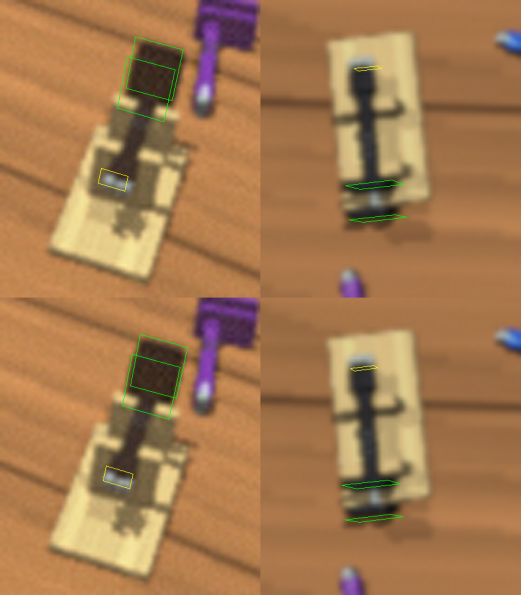

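Run:
```python
from h import *
delta([.507,.1765,.055],8.2)
```

```text
tcp [0.5084 0.1752 0.1407] head y 8.47 tilt [ 0.0003 -0.0001 -1.    ] d [ 0.0015 -0.0012  0.0857] turn 0.27
```

Emit:
play_rows:
  steps:
    - [0.0015,-0.001,0.02,0]
    - [0.0015,-0.001,0.04,0.2]
    - [0.0015,-0.001,0.06,0.2]
    - [0.0015,-0.001,0.075,0.2]
    - [0.0015,-0.001,0.082,0.2]
    - [0.0015,-0.001,0.0855,0.2]
    - [0.0015,-0.001,0.0855,0.2]
    - [0.0015,-0.001,0.0855,0.2]

```text
t: 2.37
tool_pos: [0.5083, 0.176, 0.0561]
ee_rot: [0.655, 0.756, 0.001, 0.0]
ft_force: [0.6, 0.1, 0.3]
gripper_width: 0.05
```

Run:
```python
from h import *
delta([.507,.1765,.055],8.2)
shot('scene','scene2');crop('scene2',375,190,455,290,6,'c7')
```

```text
tcp [0.5083 0.176  0.0561] head y 8.2 tilt [ 0.0002  0.0013 -1.    ] d [ 0.0007 -0.0013  0.0011] turn -0.0
```

View pics/c7.png

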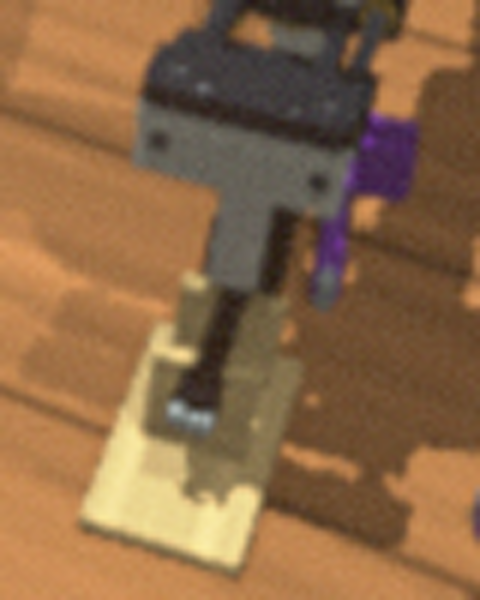

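Emit:
play_rows:
  steps:
    - [0.0025,0,0.0005,0]
    - [0.0025,0,0.0005,0]
    - [0.0025,0,0.0005,0]
  hand: 0.024
  squeeze: 25

```text
t: 2.67
tool_pos: [0.5079, 0.1782, 0.0553]
ee_rot: [0.655, 0.756, 0.0, 0.0]
ft_force: [-0.2, -0.2, 0.8]
gripper_width: 0.0348
```

Emit:
play_rows:
  steps:
    - [0,0,0,0]
    - [0,0,0,0]
    - [0,0,0,0]
    - [0,0,0,0]
  hand: 0.01
  squeeze: 25

```text
t: 3.0
tool_pos: [0.51, 0.1781, 0.0557]
ee_rot: [0.655, 0.755, 0.002, 0.002]
ft_force: [7.8, 0.1, -2.9]
gripper_width: 0.0139
```

Run:
```python
from h import *
delta([.507,.1765,.055],8.2)
print(manip.observe()['gripper_width'],manip.observe()['ft_force'])
shot('scene','scene3');crop('scene3',375,190,455,290,6,'c8')
```

```text
tcp [0.51   0.1781 0.0557] head y 8.14 tilt [ 0.      0.0054 -1.    ] d [-0.0012 -0.0032  0.0007] turn -0.06
0.0138777967801178 [ 7.8364  0.0849 -2.9281]
```

View pics/c8.png

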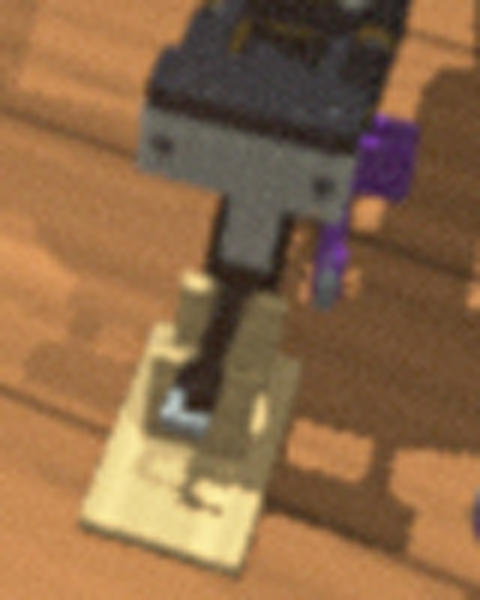

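Emit:
play_rows:
  steps:
    - [0,-0.002,-0.01,0]
    - [0,-0.002,-0.025,0]
    - [0,-0.002,-0.045,0]
    - [0,-0.002,-0.07,0]
    - [0,-0.002,-0.1,0]
    - [0,-0.002,-0.125,0]
    - [0,-0.002,-0.135,0]
    - [0,-0.002,-0.135,0]
    - [0,-0.002,-0.135,0]
    - [0,-0.002,-0.135,0]

```text
t: 3.88
tool_pos: [0.5044, 0.1773, 0.1873]
ee_rot: [0.655, 0.756, -0.001, -0.001]
ft_force: [-0.4, 1.2, -1.4]
gripper_width: 0.0135
```

Run:
```python
from h import *
delta([.507,.1765,.190],8.2)
shot('scene','scene4');crop('scene4',375,130,475,250,5,'c9')
shot('top','top4');crop('top4',180,160,280,260,5,'c10')
```

```text
tcp [0.5044 0.1773 0.1873] head y 8.15 tilt [-0.0003 -0.0032 -1.    ] d [-0.0012  0.0024 -0.0027] turn -0.05
```

View pics/c9.png

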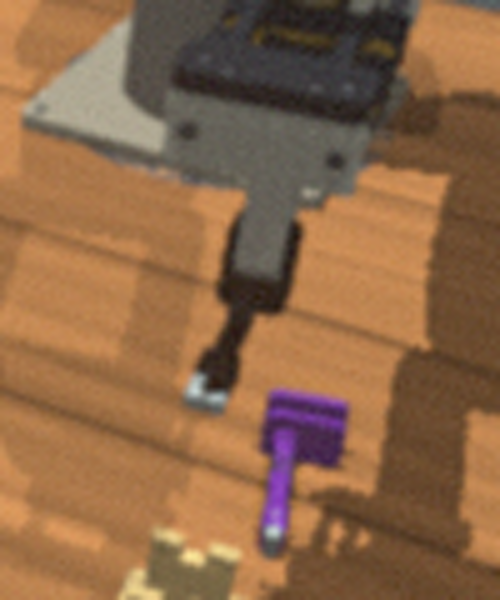

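View pics/c10.png

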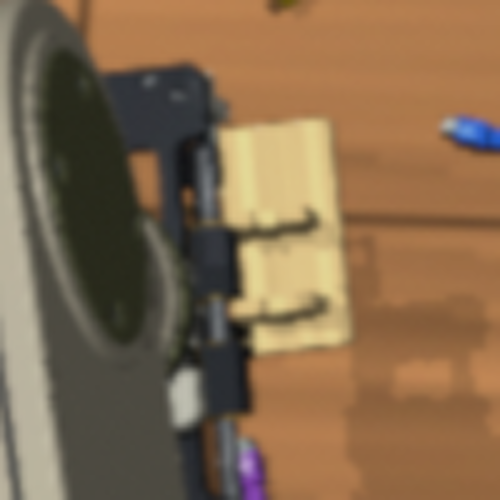

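Run:
```python
from h import *
delta([.4348,-.1858,.190],10)
s=manip.observe();T=R.from_quat(s['ee_rot']).as_matrix()
u=T[:,1];l=T[:,0]
b=s['tool_pos']+u*.1015+[0,0,.009*-1]
print('pred bar front',b,(proj('scene4',b)-[375,130])*5,'bar ends',(proj('scene4',b+l*.008)-[375,130])*5,(proj('scene4',b-l*.008)-[375,130])*5)
print(atz('scene4',375+207/5,130+390/5,.178))
```

```text
tcp [0.5042 0.1773 0.1872] head y 8.15 tilt [-0.0004 -0.0038 -1.    ] d [-0.3496 -0.1202 -0.0022] turn -1.85
pred bar front [0.6047 0.1917 0.1778] [202.3122 406.1783] bar ends [222.5538 411.4076] [182.2196 400.9875]
[0.5935 0.1894 0.178 ]
```

Emit:
play_rows:
  steps:
    - [-0.01,-0.003,0,0]
    - [-0.03,-0.01,-0.002,0]
    - [-0.055,-0.019,-0.004,0]
    - [-0.085,-0.029,-0.006,0]
    - [-0.115,-0.04,-0.008,0]
    - [-0.145,-0.05,-0.01,-0.5]
    - [-0.175,-0.06,-0.01,-1]
    - [-0.205,-0.07,-0.01,-1.5]
    - [-0.235,-0.081,-0.01,-1.85]
    - [-0.265,-0.091,-0.01,-1.85]
    - [-0.295,-0.101,-0.01,-1.85]
    - [-0.32,-0.11,-0.01,-1.85]
    - [-0.338,-0.116,-0.01,-1.85]
    - [-0.347,-0.119,-0.01,-1.85]
    - [-0.35,-0.12,-0.01,-1.85]
    - [-0.35,-0.12,-0.01,-1.85]
    - [-0.35,-0.12,-0.01,-1.85]
    - [-0.35,-0.12,-0.01,-1.85]

```text
t: 5.48
tool_pos: [0.4365, -0.1848, 0.1995]
ee_rot: [0.642, 0.766, 0.0, -0.0]
ft_force: [0.0, -0.0, 0.5]
gripper_width: 0.014
```

Run:
```python
from h import *
delta([.4348,-.1858,.156],10)
shot('scene','scene5');crop('scene5',225,90,345,190,6,'c11')
shot('top','top5');crop('top5',320,150,440,250,6,'c12')
```

```text
tcp [ 0.4365 -0.1848  0.1995] head y 10.07 tilt [ 0.0005 -0.     -1.    ] d [-0.0007 -0.0019  0.0435] turn 0.07
```

View pics/c11.png

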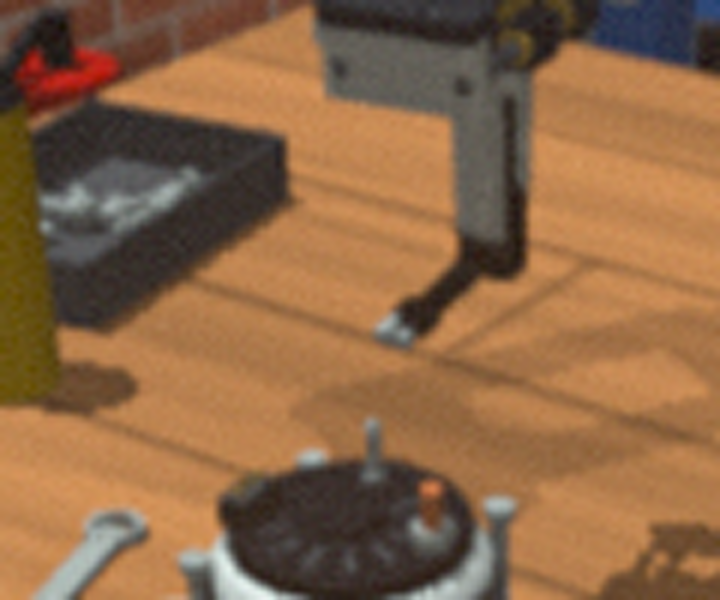

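View pics/c12.png

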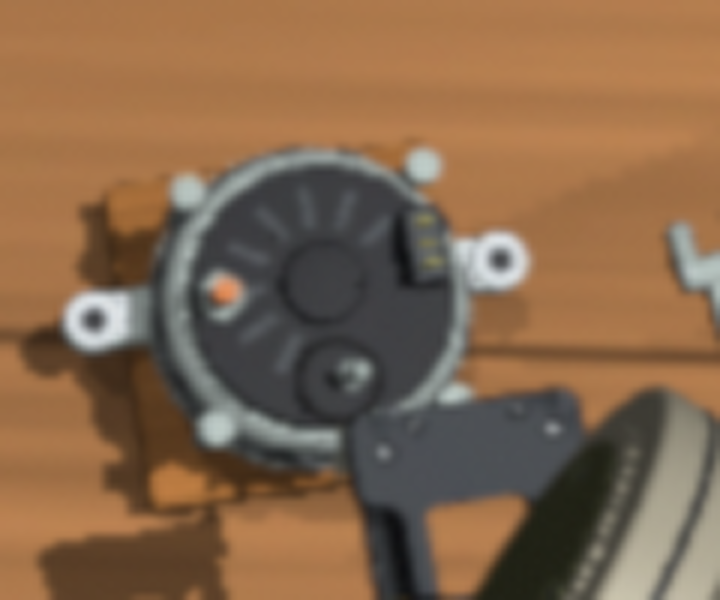

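Emit:
play_rows:
  steps:
    - [-0.0005,-0.002,0.01,0]
    - [-0.0005,-0.002,0.022,0]
    - [-0.0005,-0.002,0.034,0]
    - [-0.0005,-0.002,0.041,0]
    - [-0.0005,-0.002,0.0435,0]
    - [-0.0005,-0.002,0.0435,0]
    - [-0.0005,-0.002,0.0435,0]
    - [-0.0005,-0.002,0.0435,0]

```text
t: 6.25
tool_pos: [0.4348, -0.1869, 0.1567]
ee_rot: [0.643, 0.766, 0.0, 0.0]
ft_force: [-0.2, 0.3, -0.3]
gripper_width: 0.0136
```

Run:
```python
from h import *
delta([.4348,-.1858,.156],10)
print(manip.observe()['ft_force'])
shot('scene','scene6');crop('scene6',245,110,325,190,8,'c13')
s=manip.observe();T=R.from_quat(s['ee_rot']).as_matrix()
u=T[:,1];l=T[:,0];b=s['tool_pos']+u*.1015-[0,0,.009]
for k in(-.008,0,.008): print((proj('scene6',b+l*k)-[245,110])*8)
print('stud top pred',(proj('scene6',[.5525,-.165,.16])-[245,110])*8)
```

```text
tcp [ 0.4348 -0.1869  0.1567] head y 10.0 tilt [-0.0005  0.0007 -1.    ] d [0.0011 0.0002 0.0007] turn -0.0
[-0.176   0.2555 -0.3466]
[339.9701 405.3969]
[362.1058 410.2864]
[384.3575 415.2016]
stud top pred [338.0951 402.1132]
```

View pics/c13.png

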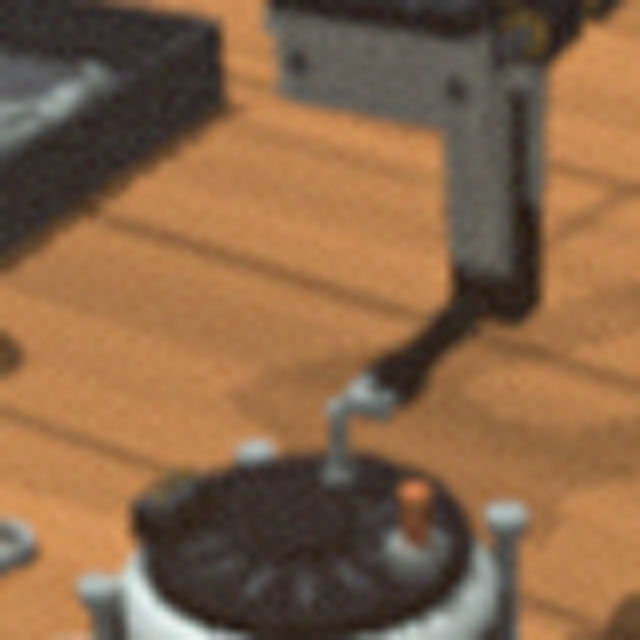

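Emit:
play_rows:
  steps:
    - [0,0.002,0,0]
    - [0,0.004,0,0]
    - [0,0.006,0,0]
    - [0,0.008,0,0]
    - [0,0.008,0,0]
    - [0,0.008,0,0]

```text
t: 6.8
tool_pos: [0.4425, -0.1852, 0.1561]
ee_rot: [0.643, 0.766, -0.0, -0.0]
ft_force: [-0.5, -0.2, -0.2]
gripper_width: 0.0139
```

Run:
```python
from h import *
delta([.4348,-.1858,.156],10)
print(manip.observe()['ft_force'])
shot('scene','scene7');crop('scene7',255,130,315,190,10,'c14')
```

```text
tcp [ 0.4425 -0.1852  0.1561] head y 10.02 tilt [ 0.     -0.0001 -1.    ] d [ 0.0008 -0.0077  0.0001] turn 0.02
[-0.5002 -0.2302 -0.1655]
```

View pics/c14.png

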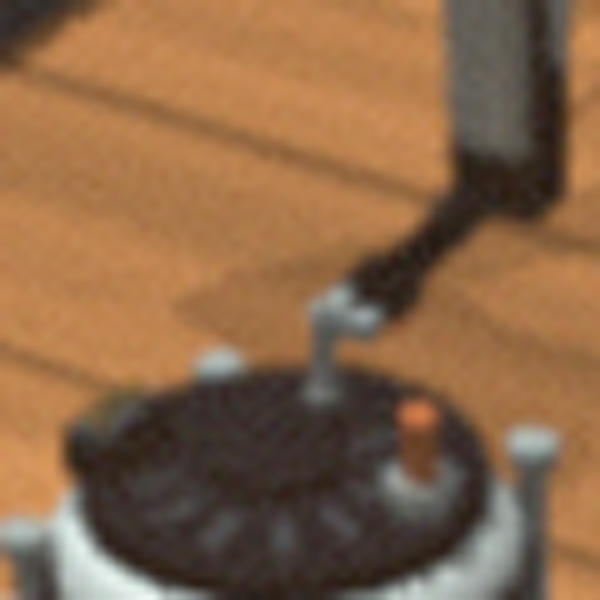

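Emit:
play_rows:
  steps:
    - [-0.0015,0.001,0,0]
    - [-0.0035,0.002,0,0]
    - [-0.0035,0.003,0,0]
    - [-0.0035,0.003,0,0]
    - [-0.0035,0.003,0,0]

```text
t: 7.27
tool_pos: [0.4459, -0.1882, 0.1561]
ee_rot: [0.643, 0.766, -0.0, -0.0]
ft_force: [-0.6, -0.2, 0.1]
gripper_width: 0.0136
```

Emit:
play_rows:
  steps:
    - [0,0.0005,0,0]
    - [0,0.001,0,0]
    - [0,0.001,0,0]

```text
t: 7.52
tool_pos: [0.447, -0.188, 0.1561]
ee_rot: [0.643, 0.766, 0.0, -0.0]
ft_force: [0.1, -0.2, -0.5]
gripper_width: 0.0138
```

Emit:
play_rows:
  steps:
    - [0,0.0005,0,0]
    - [0,0.001,0,0]
    - [0,0.001,0,0]

```text
t: 7.77
tool_pos: [0.448, -0.1878, 0.1562]
ee_rot: [0.643, 0.766, 0.0, 0.0]
ft_force: [-0.4, -0.6, -0.0]
gripper_width: 0.0137
```

Emit:
play_rows:
  steps:
    - [0,0.0007,0,0]
    - [0,0.0007,0,0]
    - [0,0.0007,0,0]

```text
t: 8.02
tool_pos: [0.4486, -0.1877, 0.1561]
ee_rot: [0.643, 0.766, 0.0, -0.0]
ft_force: [-0.4, -0.3, -0.2]
gripper_width: 0.0141
```

Emit:
play_rows:
  steps:
    - [0,0.0007,0,0]
    - [0,0.0007,0,0]
    - [0,0.0007,0,0]

```text
t: 8.27
tool_pos: [0.4493, -0.1876, 0.1561]
ee_rot: [0.643, 0.766, -0.0, -0.0]
ft_force: [-0.3, -0.2, 0.1]
gripper_width: 0.0137
```

Emit:
play_rows:
  steps:
    - [0,0.0005,0,0]
    - [0,0.0005,0,0]
    - [0,0.0005,0,0]

```text
t: 8.52
tool_pos: [0.4498, -0.1875, 0.1561]
ee_rot: [0.643, 0.766, -0.0, 0.0]
ft_force: [-0.3, 0.5, -0.2]
gripper_width: 0.0137
```

Emit:
play_rows:
  steps:
    - [0,0.0006,0,0]
    - [0,0.0006,0,0]
    - [0,0.0006,0,0]

```text
t: 8.77
tool_pos: [0.4504, -0.1874, 0.1561]
ee_rot: [0.643, 0.766, -0.0, -0.0]
ft_force: [-0.1, -0.2, -0.2]
gripper_width: 0.0135
```

Emit:
play_rows:
  steps:
    - [0,0.0006,0,0]
    - [0,0.0006,0,0]
    - [0,0.0006,0,0]

```text
t: 9.02
tool_pos: [0.451, -0.1873, 0.1562]
ee_rot: [0.643, 0.766, 0.0, 0.0]
ft_force: [-0.1, -0.2, 0.1]
gripper_width: 0.0138
```

Run:
```python
from h import *
print(manip.observe()['ft_force'])
shot('scene','scene8');crop('scene8',255,130,315,190,10,'c15')
```

```text
[-0.1308 -0.1634  0.1125]
```

View pics/c15.png

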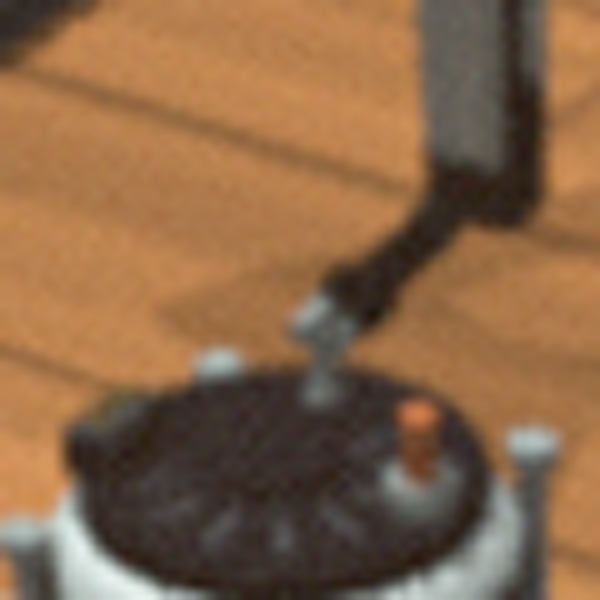

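Emit:
play_rows:
  steps:
    - [0,0.0008,0,0]
    - [0,0.0008,0,0]
    - [0,0.0008,0,0]

```text
t: 9.32
tool_pos: [0.4518, -0.1872, 0.1562]
ee_rot: [0.643, 0.766, -0.0, 0.0]
ft_force: [0.2, 0.1, -1.4]
gripper_width: 0.0135
```

Emit:
play_rows:
  steps:
    - [0,0.0008,0,0]
    - [0,0.0008,0,0]
    - [0,0.0008,0,0]

```text
t: 9.57
tool_pos: [0.4525, -0.187, 0.1561]
ee_rot: [0.643, 0.766, -0.0, -0.0]
ft_force: [0.3, -0.3, 0.2]
gripper_width: 0.0138
```

Emit:
play_rows:
  steps:
    - [0,0.0008,0,0]
    - [0,0.0008,0,0]
    - [0,0.0008,0,0]

```text
t: 9.82
tool_pos: [0.4527, -0.187, 0.156]
ee_rot: [0.643, 0.766, -0.0, -0.0]
ft_force: [-5.3, -0.8, 1.9]
gripper_width: 0.0136
```

Emit:
play_rows:
  steps:
    - [0,-0.002,0,0]
    - [0,-0.004,0,0]
    - [-0.003,-0.004,0,0]
    - [-0.006,-0.004,0,0]
    - [-0.009,-0.004,0,0]
    - [-0.012,-0.004,0,0]
    - [-0.015,-0.004,0,0]
    - [-0.017,-0.004,0,0]
    - [-0.017,-0.004,0,0]
    - [-0.017,-0.004,0,0]

```text
t: 10.65
tool_pos: [0.4523, -0.2044, 0.1561]
ee_rot: [0.643, 0.766, 0.0, -0.0]
ft_force: [0.3, 0.0, -0.6]
gripper_width: 0.0135
```

Emit:
play_rows:
  steps:
    - [0,0.001,0,0]
    - [0,0.002,0,0]
    - [0,0.003,0,0]
    - [0,0.004,0,0]
    - [0,0.005,0,0]
    - [0,0.006,0,0]
    - [0,0.006,0,0]

```text
t: 11.23
tool_pos: [0.4584, -0.2032, 0.1562]
ee_rot: [0.643, 0.766, 0.0, 0.0]
ft_force: [0.3, 0.1, -1.1]
gripper_width: 0.0136
```

Run:
```python
from h import *
print(manip.observe()['ft_force'],manip.observe()['tool_pos'])
shot('scene','scene9');crop('scene9',255,130,315,190,10,'c16')
shot('top','top9');crop('top9',340,170,420,250,8,'c17')
```

```text
[ 0.3277  0.0787 -1.078 ] [ 0.4584 -0.2032  0.1562]
```

View pics/c16.png

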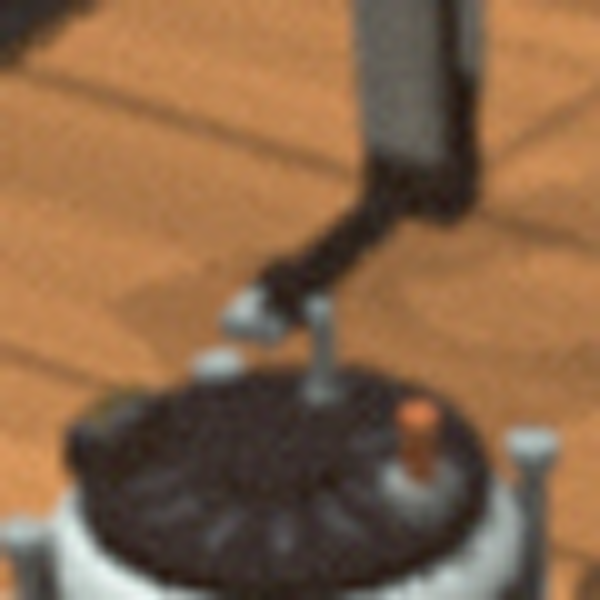

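View pics/c17.png

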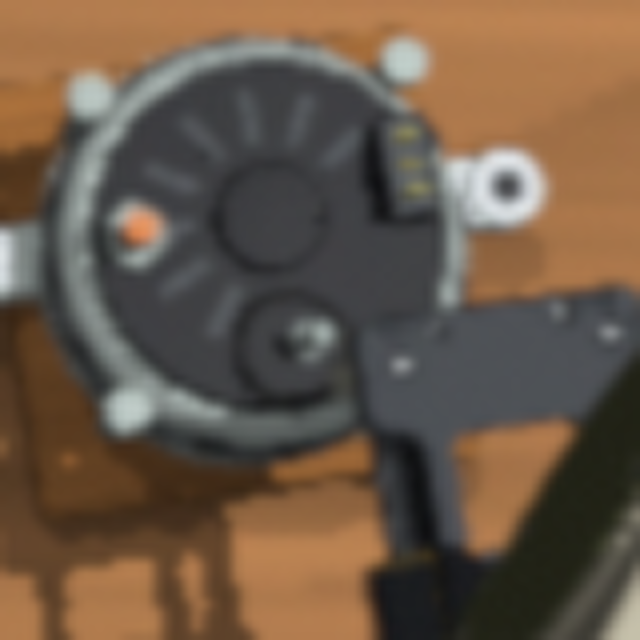

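Emit:
play_rows:
  steps:
    - [0,0.0015,0,0]
    - [0,0.003,0,0]
    - [0,0.0045,0,0]
    - [0,0.006,0,0]
    - [0,0.0075,0,0]
    - [0,0.009,0,0]
    - [0,0.0103,0,0]
    - [0,0.0103,0,0]
    - [0,0.0103,0,0]

```text
t: 12.08
tool_pos: [0.4684, -0.2014, 0.1561]
ee_rot: [0.643, 0.766, -0.0, -0.0]
ft_force: [0.8, 0.7, -0.0]
gripper_width: 0.0135
```

Emit:
play_rows:
  steps:
    - [0.001,0,0,0]
    - [0.002,0,0,0]
    - [0.003,0,0,0]
    - [0.003,0,0,0]

```text
t: 12.42
tool_pos: [0.4678, -0.1983, 0.1562]
ee_rot: [0.643, 0.766, 0.0, -0.0]
ft_force: [0.5, 1.2, -1.0]
gripper_width: 0.0135
```

Run:
```python
from h import *
s=manip.observe();p=s['tool_pos'];print(s['ft_force'],p,'u',p[0]*.9848+p[1]*.1736)
shot('scene','scene10');crop('scene10',255,130,315,190,10,'c18')
```

```text
[ 0.4781  1.195  -1.0429] [ 0.4678 -0.1983  0.1562] u 0.4262416666676186
```

View pics/c18.png

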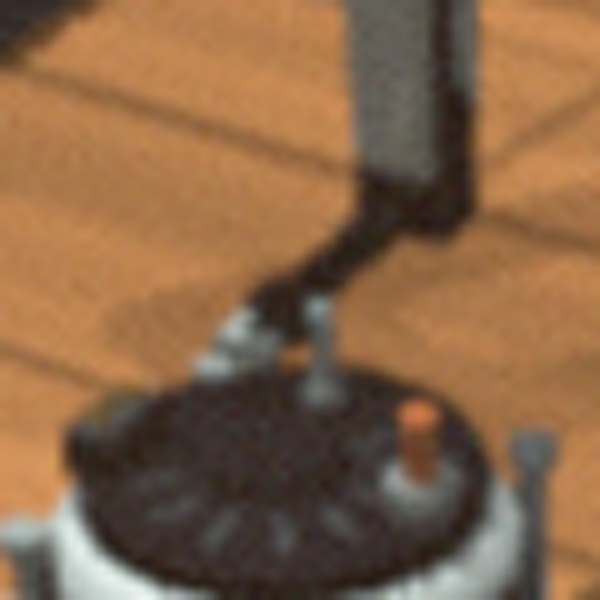

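Emit:
play_rows:
  steps:
    - [0.0005,0.0002,0,0]
    - [0.001,0.0002,0,0]
    - [0.001,0.0002,0,0]

```text
t: 12.72
tool_pos: [0.4679, -0.1975, 0.1562]
ee_rot: [0.643, 0.766, 0.0, 0.0]
ft_force: [-0.3, -0.4, -0.3]
gripper_width: 0.0137
```

Emit:
play_rows:
  steps:
    - [0.0006,0,0,0]
    - [0.0006,0,0,0]
    - [0.0006,0,0,0]

```text
t: 12.97
tool_pos: [0.4677, -0.1969, 0.1561]
ee_rot: [0.643, 0.766, 0.0, -0.0]
ft_force: [0.1, -0.6, -0.4]
gripper_width: 0.0134
```

Emit:
play_rows:
  steps:
    - [0.0006,0,0,0]
    - [0.0006,0,0,0]
    - [0.0006,0,0,0]

```text
t: 13.22
tool_pos: [0.4676, -0.1963, 0.1561]
ee_rot: [0.643, 0.766, -0.0, 0.0]
ft_force: [-1.0, 0.0, -0.1]
gripper_width: 0.0138
```

Emit:
play_rows:
  steps:
    - [0.0006,0,0,0]
    - [0.0006,0,0,0]
    - [0.0006,0,0,0]

```text
t: 13.47
tool_pos: [0.4676, -0.1957, 0.1562]
ee_rot: [0.643, 0.766, 0.0, 0.0]
ft_force: [0.3, -0.3, -0.8]
gripper_width: 0.0135
```

Emit:
play_rows:
  steps:
    - [0.0006,0,0,0]
    - [0.0006,0,0,0]
    - [0.0006,0,0,0]

```text
t: 13.72
tool_pos: [0.4675, -0.1951, 0.1561]
ee_rot: [0.643, 0.766, 0.0, 0.0]
ft_force: [0.1, 0.7, -0.2]
gripper_width: 0.0135
```

Emit:
play_rows:
  steps:
    - [0.0006,0,0,0]
    - [0.0006,0,0,0]
    - [0.0006,0,0,0]

```text
t: 13.97
tool_pos: [0.4673, -0.1945, 0.1561]
ee_rot: [0.643, 0.766, -0.0, 0.0]
ft_force: [-0.4, 0.1, -0.3]
gripper_width: 0.0138
```

Emit:
play_rows:
  steps:
    - [0.0006,0,0,0]
    - [0.0006,0,0,0]
    - [0.0006,0,0,0]

```text
t: 14.22
tool_pos: [0.4672, -0.194, 0.1562]
ee_rot: [0.643, 0.766, -0.0, 0.0]
ft_force: [-0.3, -0.3, -0.1]
gripper_width: 0.0135
```

Emit:
play_rows:
  steps:
    - [0.0006,0,0,0]
    - [0.0006,0,0,0]
    - [0.0006,0,0,0]

```text
t: 14.47
tool_pos: [0.4671, -0.1934, 0.1561]
ee_rot: [0.643, 0.766, -0.0, 0.0]
ft_force: [-0.2, 0.5, 0.3]
gripper_width: 0.0135
```

Emit:
play_rows:
  steps:
    - [0.0006,0,0,0]
    - [0.0006,0,0,0]
    - [0.0006,0,0,0]

```text
t: 14.72
tool_pos: [0.467, -0.1928, 0.1561]
ee_rot: [0.643, 0.766, -0.0, -0.0]
ft_force: [-0.0, 0.3, -1.3]
gripper_width: 0.0137
```

Est. stud now 7–8 mm from the clip axis, no contact on the lip yet; looking.

Run:
```python
from h import *
shot('scene','scene11');crop('scene11',265,140,305,180,15,'c19')
```

```text
(no output)
```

View pics/c19.png

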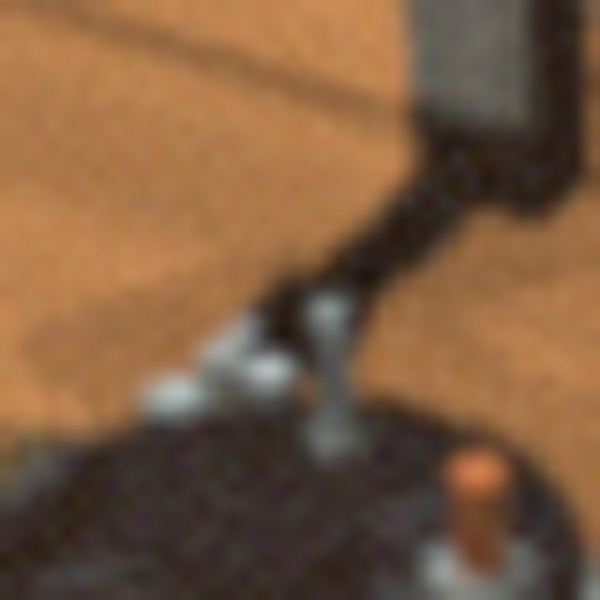

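Emit:
play_rows:
  steps:
    - [0.0006,0,0,0]
    - [0.0006,0,0,0]
    - [0.0006,0,0,0]

```text
t: 15.02
tool_pos: [0.4669, -0.1922, 0.1561]
ee_rot: [0.643, 0.766, -0.0, -0.0]
ft_force: [0.7, -0.1, -0.5]
gripper_width: 0.0137
```

Emit:
play_rows:
  steps:
    - [0.0006,0,0,0]
    - [0.0006,0,0,0]
    - [0.0006,0,0,0]

```text
t: 15.27
tool_pos: [0.4668, -0.1916, 0.1561]
ee_rot: [0.643, 0.766, 0.0, 0.0]
ft_force: [0.1, -1.4, -0.5]
gripper_width: 0.0136
```

Emit:
play_rows:
  steps:
    - [0.0006,0,0,0]
    - [0.0006,0,0,0]
    - [0.0006,0,0,0]

```text
t: 15.52
tool_pos: [0.4667, -0.191, 0.1561]
ee_rot: [0.643, 0.766, 0.0, -0.0]
ft_force: [-0.0, -0.4, 0.3]
gripper_width: 0.0137
```

Emit:
play_rows:
  steps:
    - [0.0006,0,0,0]
    - [0.0006,0,0,0]
    - [0.0006,0,0,0]

```text
t: 15.77
tool_pos: [0.4666, -0.1904, 0.1561]
ee_rot: [0.643, 0.766, 0.0, 0.0]
ft_force: [-0.6, -0.3, -0.2]
gripper_width: 0.0136
```

Emit:
play_rows:
  steps:
    - [0.0006,0,0,0]
    - [0.0006,0,0,0]
    - [0.0006,0,0,0]

```text
t: 16.02
tool_pos: [0.4665, -0.1898, 0.1562]
ee_rot: [0.643, 0.766, 0.0, 0.0]
ft_force: [0.5, 0.2, -0.7]
gripper_width: 0.0138
```

Emit:
play_rows:
  steps:
    - [0.0006,0,0,0]
    - [0.0006,0,0,0]
    - [0.0006,0,0,0]

```text
t: 16.27
tool_pos: [0.4664, -0.1892, 0.1561]
ee_rot: [0.643, 0.766, -0.0, -0.0]
ft_force: [0.6, 0.4, -0.4]
gripper_width: 0.0135
```

Emit:
play_rows:
  steps:
    - [0.0006,0,0,0]
    - [0.0006,0,0,0]
    - [0.0006,0,0,0]

```text
t: 16.52
tool_pos: [0.4663, -0.1886, 0.1562]
ee_rot: [0.643, 0.766, 0.0, 0.0]
ft_force: [-0.1, 0.8, 0.2]
gripper_width: 0.0139
```

Emit:
play_rows:
  steps:
    - [0.0006,0,0,0]
    - [0.0006,0,0,0]
    - [0.0006,0,0,0]

```text
t: 16.77
tool_pos: [0.4662, -0.1881, 0.1561]
ee_rot: [0.643, 0.766, -0.0, 0.0]
ft_force: [1.0, 0.4, -1.2]
gripper_width: 0.0135
```

Run:
```python
from h import *
s=manip.observe();p=s['tool_pos'];print(s['ft_force'],p,'u',p[0]*.9848+p[1]*.1736)
shot('scene','scene12');crop('scene12',265,140,305,180,15,'c20')
```

```text
[ 1.0265  0.4208 -1.1668] [ 0.4662 -0.1881  0.1561] u 0.42646098212491634
```

View pics/c20.png

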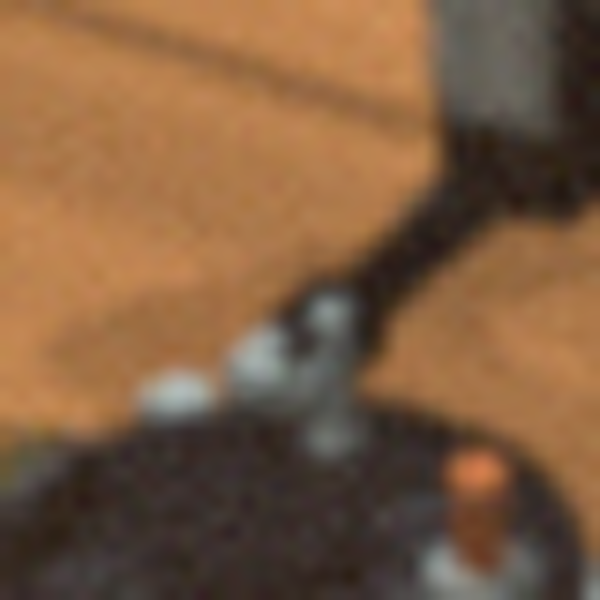

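Emit:
play_rows:
  steps:
    - [0.0008,0,0,0]
    - [0.0008,0,0,0]
    - [0.0008,0,0,0]

```text
t: 17.07
tool_pos: [0.4661, -0.1872, 0.1561]
ee_rot: [0.643, 0.766, 0.0, 0.0]
ft_force: [0.4, -0.3, -0.8]
gripper_width: 0.0137
```

Emit:
play_rows:
  steps:
    - [0.0008,0,0,0]
    - [0.0008,0,0,0]
    - [0.0008,0,0,0]

```text
t: 17.32
tool_pos: [0.4659, -0.1864, 0.1561]
ee_rot: [0.643, 0.766, -0.0, 0.0]
ft_force: [-0.5, 0.4, -0.4]
gripper_width: 0.0137
```

Emit:
play_rows:
  steps:
    - [0.0006,0,0,0]
    - [0.0006,0,0,0]
    - [0.0006,0,0,0]

```text
t: 17.57
tool_pos: [0.4658, -0.1859, 0.1561]
ee_rot: [0.643, 0.766, 0.0, 0.0]
ft_force: [-0.5, 0.7, -0.5]
gripper_width: 0.0136
```

Emit:
play_rows:
  steps:
    - [0.0006,0,0,0]
    - [0.0006,0,0,0]
    - [0.0006,0,0,0]

```text
t: 17.82
tool_pos: [0.4657, -0.1853, 0.1561]
ee_rot: [0.643, 0.766, -0.0, -0.0]
ft_force: [0.4, 1.1, -0.4]
gripper_width: 0.0132
```

Emit:
play_rows:
  steps:
    - [0.0006,0,0,0]
    - [0.0006,0,0,0]
    - [0.0006,0,0,0]

```text
t: 18.07
tool_pos: [0.4656, -0.1847, 0.1562]
ee_rot: [0.643, 0.766, 0.0, 0.0]
ft_force: [0.1, -0.8, -0.4]
gripper_width: 0.0136
```

Emit:
play_rows:
  steps:
    - [0.0005,0,0,0]
    - [0.0005,0,0,0]
    - [0.0005,0,0,0]

```text
t: 18.32
tool_pos: [0.4655, -0.1842, 0.1561]
ee_rot: [0.643, 0.766, -0.0, -0.0]
ft_force: [0.3, 0.0, 0.0]
gripper_width: 0.0136
```

Emit:
play_rows:
  steps:
    - [0.0005,0,0,0]
    - [0.0005,0,0,0]
    - [0.0005,0,0,0]

```text
t: 18.57
tool_pos: [0.4654, -0.1837, 0.1561]
ee_rot: [0.643, 0.766, 0.0, -0.0]
ft_force: [0.1, -0.3, 0.0]
gripper_width: 0.0137
```

Emit:
play_rows:
  steps:
    - [0.0005,0,0,0]
    - [0.0005,0,0,0]
    - [0.0005,0,0,0]

```text
t: 18.82
tool_pos: [0.4654, -0.1832, 0.1562]
ee_rot: [0.643, 0.766, 0.0, 0.0]
ft_force: [-0.6, -0.2, -0.9]
gripper_width: 0.0137
```

Emit:
play_rows:
  steps:
    - [0.0005,0,0,0]
    - [0.0005,0,0,0]
    - [0.0005,0,0,0]

```text
t: 19.07
tool_pos: [0.4653, -0.1827, 0.1561]
ee_rot: [0.643, 0.766, -0.0, -0.0]
ft_force: [-1.0, -0.0, -0.3]
gripper_width: 0.0134
```

Emit:
play_rows:
  steps:
    - [0.0005,0,0,0]
    - [0.0005,0,0,0]
    - [0.0005,0,0,0]

```text
t: 19.32
tool_pos: [0.4652, -0.1823, 0.1561]
ee_rot: [0.643, 0.766, 0.0, 0.0]
ft_force: [0.4, -0.0, -0.4]
gripper_width: 0.0135
```

Run:
```python
from h import *
s=manip.observe();p=s['tool_pos'];print(s['ft_force'],p,'u',p[0]*.9848+p[1]*.1736)
shot('scene','scene13');crop('scene13',265,140,305,180,15,'c21')
```

```text
[ 0.4409 -0.0058 -0.4386] [ 0.4652 -0.1823  0.1561] u 0.4264770271465174
```

View pics/c21.png

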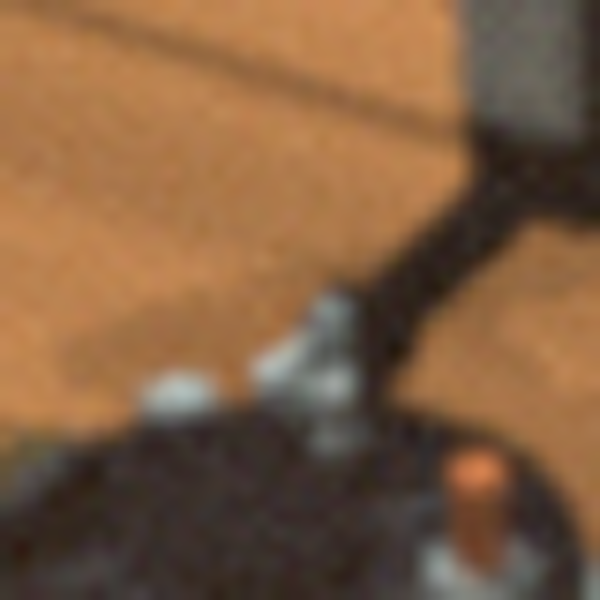

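Emit:
play_rows:
  steps:
    - [0.0005,0,0,0]
    - [0.0005,0,0,0]
    - [0.0005,0,0,0]

```text
t: 19.62
tool_pos: [0.4651, -0.1817, 0.1561]
ee_rot: [0.643, 0.766, 0.0, -0.0]
ft_force: [0.4, -0.2, 0.3]
gripper_width: 0.0138
```

Emit:
play_rows:
  steps:
    - [0.0005,0,0,0]
    - [0.0005,0,0,0]
    - [0.0005,0,0,0]

```text
t: 19.87
tool_pos: [0.465, -0.1812, 0.1561]
ee_rot: [0.643, 0.766, 0.0, -0.0]
ft_force: [-0.2, -0.2, -0.2]
gripper_width: 0.0135
```

Emit:
play_rows:
  steps:
    - [0.0005,0,0,0]
    - [0.0005,0,0,0]
    - [0.0005,0,0,0]

```text
t: 20.12
tool_pos: [0.4649, -0.1808, 0.1562]
ee_rot: [0.643, 0.766, -0.0, 0.0]
ft_force: [-0.1, -0.0, -0.9]
gripper_width: 0.0138
```

Emit:
play_rows:
  steps:
    - [0.0005,0,0,0]
    - [0.0005,0,0,0]
    - [0.0005,0,0,0]

```text
t: 20.37
tool_pos: [0.4648, -0.1803, 0.1561]
ee_rot: [0.643, 0.766, -0.0, 0.0]
ft_force: [0.5, -1.3, 0.7]
gripper_width: 0.0135
```

Emit:
play_rows:
  steps:
    - [0.0005,0,0,0]
    - [0.0005,0,0,0]
    - [0.0005,0,0,0]

```text
t: 20.62
tool_pos: [0.4648, -0.1799, 0.1561]
ee_rot: [0.643, 0.766, -0.0, 0.0]
ft_force: [0.5, -0.5, -1.2]
gripper_width: 0.0136
```

Emit:
play_rows:
  steps:
    - [0.0005,0,0,0]
    - [0.0005,0,0,0]
    - [0.0005,0,0,0]

```text
t: 20.87
tool_pos: [0.4647, -0.1795, 0.1562]
ee_rot: [0.643, 0.766, -0.0, 0.0]
ft_force: [0.6, -1.8, -0.5]
gripper_width: 0.0134
```

Emit:
play_rows:
  steps:
    - [0,0,0,0]
    - [0,0,0,0]

```text
t: 21.03
tool_pos: [0.4647, -0.1794, 0.1562]
ee_rot: [0.643, 0.766, -0.0, 0.0]
ft_force: [0.8, -2.0, -0.2]
gripper_width: 0.0136
```

Run:
```python
from h import *
s=manip.observe();p=s['tool_pos'];print(s['ft_force'],s['ft_torque'],p,'u',p[0]*.9848+p[1]*.1736)
shot('scene','scene14');crop('scene14',265,140,305,180,15,'c22')
```

```text
[ 0.7933 -1.996  -0.1665] [-0.4245 -0.0024 -0.1929] [ 0.4647 -0.1794  0.1562] u 0.42645930732232723
```

View pics/c22.png

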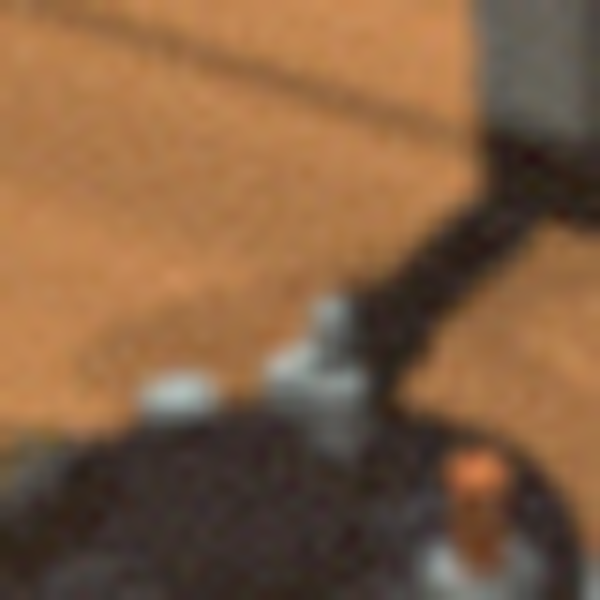

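Emit:
play_rows:
  steps:
    - [-0.0003,-0.0004,0,0]
    - [-0.0004,-0.0008,0,0]
    - [-0.0004,-0.0012,0,0]
    - [-0.0004,-0.0012,0,0]

```text
t: 21.42
tool_pos: [0.4635, -0.1799, 0.1562]
ee_rot: [0.643, 0.766, 0.0, 0.0]
ft_force: [1.1, -0.3, -1.1]
gripper_width: 0.0135
```

Emit:
play_rows:
  steps:
    - [0,0,0,0]
    - [0,0,0,0]
    - [0,0,0,0]
  hand: 0.0155

```text
t: 21.67
tool_pos: [0.4635, -0.1798, 0.1561]
ee_rot: [0.643, 0.766, 0.0, -0.0]
ft_force: [-0.1, -0.2, -0.6]
gripper_width: 0.0155
```

Emit:
play_rows:
  steps:
    - [0,0,0,0]
    - [0,0,0,0]
    - [0,0,0,0]
  hand: 0.017

```text
t: 21.92
tool_pos: [0.4635, -0.1799, 0.1561]
ee_rot: [0.643, 0.766, -0.0, -0.0]
ft_force: [1.2, -1.0, -0.5]
gripper_width: 0.0172
```

Emit:
play_rows:
  steps:
    - [0,0,0,0]
    - [0,0,0,0]
    - [0,0,0,0]
  hand: 0.018

```text
t: 22.17
tool_pos: [0.4635, -0.1799, 0.1561]
ee_rot: [0.643, 0.766, -0.0, -0.0]
ft_force: [1.4, -0.4, -0.8]
gripper_width: 0.0184
```

Emit:
play_rows:
  steps:
    - [0,0,0,0]
    - [0,0,0,0]
    - [0,0,0,0]
  hand: 0.019

```text
t: 22.42
tool_pos: [0.4634, -0.1798, 0.1561]
ee_rot: [0.643, 0.766, -0.0, -0.0]
ft_force: [-1.2, -0.5, 0.1]
gripper_width: 0.019
```

Emit:
play_rows:
  steps:
    - [0,0,0,0]
    - [0,0,0,0]
    - [0,0,0,0]
  hand: 0.02

```text
t: 22.67
tool_pos: [0.4635, -0.1798, 0.1561]
ee_rot: [0.643, 0.766, 0.0, -0.0]
ft_force: [-1.3, -0.4, 0.5]
gripper_width: 0.02
```

Run:
```python
from h import *
s=manip.observe();print(s['ft_force'],s['tool_pos'],s['gripper_width'])
shot('scene','scene15');crop('scene15',265,120,325,180,10,'c23')
```

```text
[-1.2748 -0.4478  0.5281] [ 0.4635 -0.1798  0.1561] 0.020047479755892657
```

View pics/c23.png

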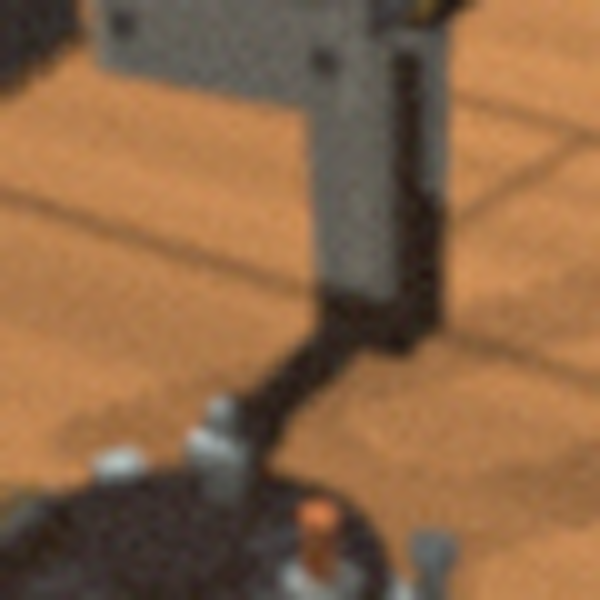

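Emit:
play_rows:
  steps:
    - [0,0,0,0]
    - [0,0,0,0]
    - [0,0,0,0]
  hand: 0.022

```text
t: 22.97
tool_pos: [0.4637, -0.1799, 0.1562]
ee_rot: [0.643, 0.766, 0.0, 0.0]
ft_force: [0.9, -0.3, -0.4]
gripper_width: 0.0222
```

Emit:
play_rows:
  steps:
    - [0,0,0,0]
    - [0,0,0,0]
    - [0,0,0,0]
    - [0,0,0,0]
  hand: 0.036

```text
t: 23.3
tool_pos: [0.4635, -0.1799, 0.1562]
ee_rot: [0.643, 0.766, -0.0, 0.0]
ft_force: [0.6, 0.1, 0.1]
gripper_width: 0.0352
```

Run:
```python
from h import *
s=manip.observe();print(s['ft_force'],s['tool_pos'],s['gripper_width'])
shot('scene','scene16');crop('scene16',265,120,325,180,10,'c24')
```

```text
[0.6295 0.1071 0.0978] [ 0.4635 -0.1799  0.1562] 0.03524114988966638
```

View pics/c24.png

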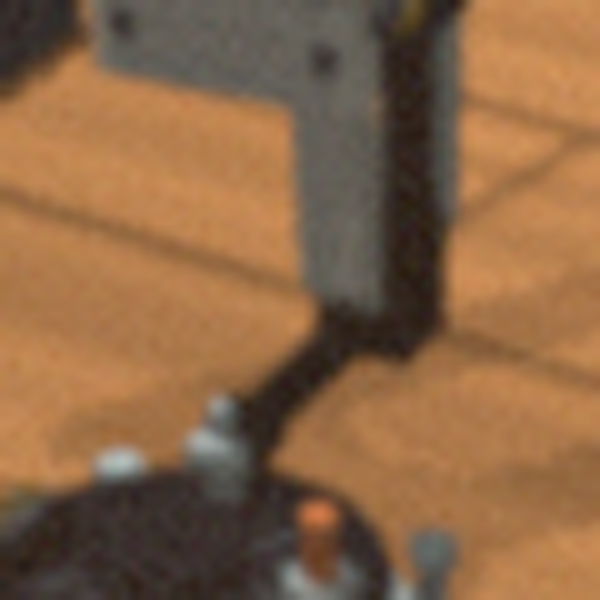

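The clip stays level with the fingers clear; lifting the gripper straight up and away.

Emit:
play_rows:
  steps:
    - [0,0,-0.003,0]
    - [0,0,-0.008,0]
    - [0,0,-0.018,0]
    - [0,0,-0.03,0]
    - [0,0,-0.045,0]
    - [0,0,-0.065,0]
    - [0,0,-0.085,0]
    - [0,0,-0.1,0]
    - [0,-0.02,-0.11,0]
    - [0,-0.045,-0.11,0]
    - [0,-0.07,-0.11,0]
    - [0,-0.07,-0.11,0]
    - [0,-0.07,-0.11,0]

```text
t: 24.43
tool_pos: [0.3946, -0.1925, 0.2679]
ee_rot: [0.643, 0.766, 0.0, 0.001]
ft_force: [-0.0, 0.1, -0.1]
gripper_width: 0.0361
```

Run:
```python
from h import *
s=manip.observe();print(s['ft_force'],s['tool_pos'],s['gripper_width'])
shot('scene','scene17');crop('scene17',225,100,345,200,6,'c25')
shot('top','top17');crop('top17',340,170,420,250,8,'c26')
```

```text
[-0.0208  0.1216 -0.0623] [ 0.3946 -0.1925  0.2679] 0.036095907616069484
```

View pics/c25.png

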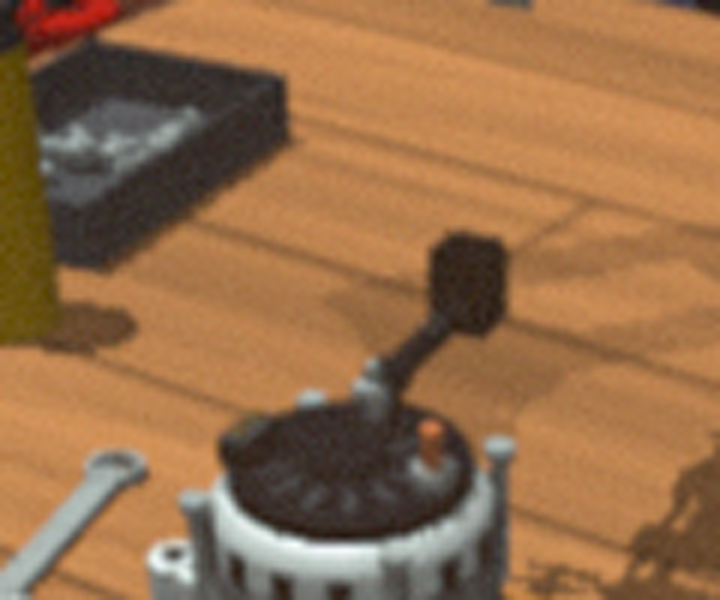

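View pics/c26.png

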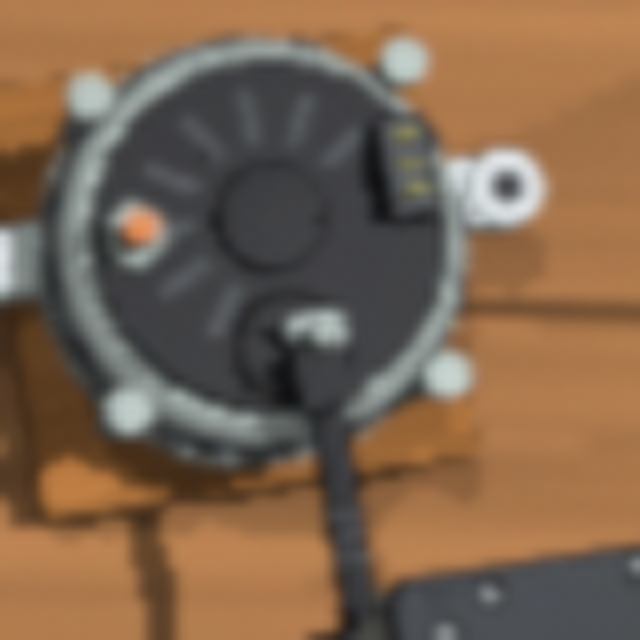

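Emit:
play_rows:
  steps:
    - [0,0,0,0]
    - [0,0,0,0]
    - [0,0,0,0]
    - [0,0,0,0]
    - [0,0,0,0]
    - [0,0,0,0]
    - [0,0,0,0]
    - [0,0,0,0]
    - [0,0,0,0]
    - [0,0,0,0]
    - [0,0,0,0]
    - [0,0,0,0]

```text
t: 25.53
tool_pos: [0.3946, -0.1921, 0.2662]
ee_rot: [0.643, 0.766, 0.0, 0.0]
ft_force: [-0.1, -0.2, -0.0]
gripper_width: 0.0361
```

Run:
```python
from h import *
shot('scene','scene18')
d=cv2.absdiff(load('scene17')['img'],load('scene18')['img'])[120:170,270:320];print(d.max(),d.mean())
print('head top',atz('top17',340+318/8,170+345/8,.153),'grommet',[.5507,-.1617])
print(manip.hand_in())
```

```text
21 3.0014666666666665
head top [ 0.5491 -0.1661  0.153 ] grommet [0.5507, -0.1617]
the job is handed in; nothing more can be done
None
```

The clip is hanging on the thin stud by its own spring, and I handed the job in at about 25.6 s. No verdict was reported.

**What I did:**
- I squeezed the paddles fully (13.5–14 mm between the fingers) and lifted the clip straight out of its rest with the hook out.
- I felt for the stud with the front of the hook's bar. It touched once at about 5.3 N.
- I then went round to its right, put the stud into the hook's mouth, and felt the shank touch at about 2 N.
- I opened the fingers in small steps and lifted the gripper away.

**Last checks:**
- **Hold:** the clip hangs level round the stud. Two pictures about a second apart differ only by image noise, and the fingers are clear with no force on the tool.
- **Position:** the head measures about 5 mm from the grommet's middle seen from above. The limit is 20 mm.

**Not confirmed:**
- I could not read the plunger or the grip force directly. That the hook shut properly is judged from the pictures and from the clip holding level.
- The cameras disagreed by 2–3 mm, and the stud lay about 3 mm further forward than they showed. I placed the hook by feel.
- I made no measured check that the spanner, pulley and regulator stayed put, though I never went near them.

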